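# Put the lab's power parts back in their trays

### The job

Clear up after the electronics class: put the five loose parts standing on the bench (two can capacitors, two finned heatsinks, one transformer) away in the three blue trays, each part in the tray that shows a sample of its own kind on its ledge. Stand every part upright on the floor of a pocket, one part to a pocket, and let go of it. Leave the breadboard and the battery that lie among them where they are.

Things in the scene. Friction and masses are not known exactly. Their poses are not given: they have to be found in the camera images.
- cap_a_mid (a point): a loose can capacitor: an upright black cylinder, diameter 35 mm, height 60 mm, aluminium top with two small screw terminals (3 mm higher), about 90 g. The point is on its axis half-way up (30 mm above its underside); z is up its axis.
- sink_a_mid (a point): a loose finned heatsink: a bare aluminium block of upright plate fins on a base, 36 mm along its x by 48 mm along its y, height 50 mm, about 130 g. The point is its centre (25 mm above its underside). The fins run along its y; its two outer fins are flat faces normal to its x, so grip it across x (36).
- cap_b_mid (a point): a loose can capacitor: an upright black cylinder, diameter 35 mm, height 60 mm, aluminium top with two small screw terminals (3 mm higher), about 90 g. The point is on its axis half-way up (30 mm above its underside); z is up its axis.
- sink_b_mid (a point): a loose finned heatsink: a bare aluminium block of upright plate fins on a base, 36 mm along its x by 48 mm along its y, height 50 mm, about 130 g. The point is its centre (25 mm above its underside). The fins run along its y; its two outer fins are flat faces normal to its x, so grip it across x (36).
- xfmr_a_mid (a point): the loose mains transformer: a dark steel core 22 mm along x by 46 mm along y, 50 mm high, on a thin steel foot plate 40 by 46, with a pale wrapped coil through its middle that stands out to 40 along x (flat coil faces 32 wide along y, from 10 to 42 above the underside) and small brass terminals on top (to 56). About 260 g. The point is its centre, 25 mm above its underside. Grip it across the coil along x (40), or across the core along y (46).
- tray_cap: a fixed blue tray, all sizes in mm, its origin on the bench (underside) midway between its two pockets. Two open pockets side by side, centred at y = -37 and +37 (x = 0), each 68 along x by 70 along y inside, with 4 mm walls; the pocket floor is 3 and the rim 9 above the bench. Behind them (x 38 to 90) is a ledge 9 high with, fixed at x = 68, y = 0, one full-size sample: a can capacitor (its top 69 above the bench, 72 with its terminals). Here belong the two capacitors.
- tray_sink: a fixed blue tray, all sizes in mm, its origin on the bench (underside) midway between its two pockets. Two open pockets side by side, centred at y = -37 and +37 (x = 0), each 68 along x by 70 along y inside, with 4 mm walls; the pocket floor is 3 and the rim 9 above the bench. Behind them (x 38 to 90) is a ledge 9 high with, fixed at x = 68, y = 0, one full-size sample: a finned heatsink (its top 59 above the bench). Here belong the two heatsinks.
- tray_xfmr: a fixed blue tray, all sizes in mm, its origin on the bench (underside) midway between its two pockets. Two open pockets side by side, centred at y = -37 and +37 (x = 0), each 68 along x by 70 along y inside, with 4 mm walls; the pocket floor is 3 and the rim 9 above the bench. Behind them (x 38 to 90) is a ledge 9 high with, fixed at x = 68, y = 0, one full-size sample: a transformer (its top 65 above the bench). Here belongs the one loose transformer, in either pocket.
- breadboard: a loose white solderless breadboard with two chips, lying flat, 82 mm along x by 55 mm along y, 9 mm high (chips to 15); origin under its centre. Among the parts; to be left alone.
- battery: a loose 9 V block battery lying flat, 47 mm along x by 26 mm along y, 17 mm high, black with a copper band; origin under its centre. Among the parts; to be left alone.

How it is judged:
By the outcome, as a careful person would: the job done as asked, in the order asked, and still so for the second after the job is handed in, with the robot touching nothing.
It also fails if it takes over 120 s, if anything falls off the work surface, if the arm or the gripper's body presses on something with over 40 N, if the wrist force passes 120 N, or if a joint passes its speed limit or range.

### The arm

A 6-joint arm with a two-finger parallel gripper is mounted at the origin on the work surface. World frame = base frame: x ahead of the robot, y to its left, z up, the work surface at z = 0. Lengths are in mm, angles in rad, forces in N, time in s.
With the tool pointing down it reaches from about 350 to 775 mm from the base axis. Payload 7.3 kg.
Tool frame: the origin (TCP) lies between the finger pads; the fingertips stand 8 mm ahead of it and the grasp point (between the pads) lies 11 mm behind it; y points along the fingers, z is the direction in which the jaws open and shut, and the axes are right-handed (so a half turn about y gives the same grasp; the last joint's range is limited). The gripper opens to 92 mm and grips with 3 to 60 N. Pads are 19 mm wide; open, the fingers measure 130 mm over their backs; the gripper's body (75 mm by 190 mm) begins 47 mm behind the grasp point.
Start: joints at [-1.463, 0.342, 1.524, -0, 1.275, -0.146], TCP at [131.841, -508.195, 234.741] pointing down, gripper open.
Joint ranges: [-2.53, 2.53], [-0.77, 2.02], [0.04, 2.7], [-1, 4.14], [0.28, 2.66], [-3.11, 3.11]. Speed limits (rad/s): [2.57, 2.57, 3.14, 3.14, 3.14, 3.14].

### API

Orientations are given as [roll, pitch, yaw] about the fixed x, y, z axes, in that order (R = Rz(yaw) Ry(pitch) Rx(roll)).
In Python, from plant import bot, vision, job gives the robot as it stands. The module is installed in compiled form; this text tells all that it offers.
- The arm moves only by the tool arm_command, never from a script. Its argument "deltas" is a list of rows, each a list of 4 numbers: the shift along the tool's x, y, z in m, then the turn about the tool's y in degrees. In form: [[x, y, z, twist], ...]. A call has 1 to 5 rows; each row shifts and turns the commanded pose from where the row before left it, along the tool's axes as they then stand; what a row does not reach is not made up. A row lasts 1/10 s, in which the tool goes at most 50 mm and 8.59 degrees, less where a joint would pass 70% of its speed; a pose out of reach is approached as far as the arm can. A call is refused whole if a number of a shift passes 0.05 or a number of a turn 8.59, either way. A call with a gripper value outside its range is refused whole. "claw" is the closure in counts, from 0 (fully open) to 255 (shut), set as the call begins (left out, the last holds). The fingers move at their own pace and stop on an object; the grip force is fixed at half the most. Time passes only in rows, so rows that do not move let the fingers close. It gives the time, the measured TCP pose, the force and the opening at its end, in the units of the state.
- bot.get_obs(): the state, without advancing time (a new reading comes with each control period).
- vision.capture(name): name is "side" or "top"; returns a dict with "img" (420x560x3 uint8, red, green, blue), "camera_matrix" (3x3 intrinsics, pixels), "dist_coeffs" ([k1, k2, p1, p2, k3] as OpenCV has them; the pictures are not rectified), "world_to_cam" (4x4, takes a point from world to camera coordinates). Camera axes: x right, y down, z forward; pixel columns grow to the right and rows downward; lengths in mm; the calibration is good to about 2 mm. A picture is of the moment at which its call begins. There is no depth.
- job.close_job(): hands the job in, once; it reports no verdict.
Trained networks look in a picture, given as the dict that the camera call returned (one of the last four; its "shot" number tells which), for a name from the list of things; names that differ only in an ending like _2 or _b are one class to them, and where a whole thing is asked for, a point or a joint stands for the part that bears it (a point fixed in the world has none). Each returns a list of dicts, best first, with "confidence" (0 to 1); they miss things now and then, are a little off and sometimes report something else, mostly with a low value. They report only what shows in the picture. A call takes as long as a camera call.
- vision.find_in(picture, name): "xyz" ([x, y, z] in mm, in the coordinates of the camera as it stood for that picture, good to about 4 mm: the middle of the surface that is visible of it).
- vision.regions_of(picture, name): "mask" (420x560 bool, what is visible of it).
The state is a dict: "time": time; "joint_positions": joint angles; "dq": joint speeds; "tau": joint torques, N m; "tool_pos": TCP position; "tcp_rot": TCP orientation; "contact_force": force on the tool from outside, world axes, zero at the start; "moment": the same for the moment, N m; "grip_width": finger opening in mm.
Only numpy, scipy, OpenCV 4.12 (cv2) and the standard library are available. Lean on these libraries where they do the work, as an engineer would, in place of code of your own. Each camera call takes 0.05 s, during which the arm holds its last target. There are 200 camera calls.

## Working session

There is one attempt and no reset: what is moved stays moved. The work goes in short steps, Python scripts to look and compute and a tool call to move; the robot and the scene stay as the last step left them, time stands still between calls to the robot, and variables do not carry over. Pictures are saved under pics/ and viewed, about 12 in all and at most 16, crops included, and the job is handed in when it is done.

Besides the shell and the picture viewer there is one more tool, called after "Emit:" as a command line: name --pt "numbers of a row" for each row, then --argument value for the rest. arm_command: Moves the arm, as the interface text tells. Its arguments: {"type":"object","properties":{"deltas":{"type":"array","items":{"type":"array","items":{"type":"number"}}},"claw":{"type":"number"}},"required":["deltas"]}

```bash
mkdir -p pics; python3 - <<'E'
from plant import bot, vision, job
import cv2, numpy as np
o=bot.get_obs(); print({k:np.round(v,3).tolist() for k,v in o.items()})
for n in ("top","side"):
    p=vision.capture(n); cv2.imwrite(f"pics/{n}0.png",p["img"][:,:,::-1])
    T=np.array(p["world_to_cam"]); Ti=np.linalg.inv(T)
    print(n,np.round(p["camera_matrix"],1).tolist(),np.round(p["dist_coeffs"],3).tolist(),np.round(Ti,3).tolist())
    for t in ("cap_a_mid","sink_a_mid","xfmr_a_mid","tray_cap","tray_sink","tray_xfmr","breadboard","battery"):
        for d in vision.find_in(p,t):
            w=Ti@np.r_[d["xyz"],1]; print(n,t,round(d["confidence"],2),np.round(w[:3],0))
E
```

```text
{'time': 0.0, 'joint_positions': [-1.463, 0.343, 1.525, 0.0, 1.275, -0.146], 'dq': [0.001, -0.001, -0.002, -0.001, -0.002, -0.001], 'tau': [0.003, -43.124, -24.422, 0.072, 0.056, -0.0], 'tool_pos': [131.773, -507.762, 234.043], 'tcp_rot': [-1.572, 0.0, -2.888], 'contact_force': [0.418, 0.303, -0.623], 'moment': [-0.043, 0.021, -0.01], 'grip_width': 91.521}
top [[414.7, 0.0, 275.0], [0.0, 414.7, 207.9], [0.0, 0.0, 1.0]] [0.024, 0.0, 0.0, 0.0, 0.0] [[-0.005, -0.983, 0.185, 396.265], [-1.0, 0.006, 0.004, -10.827], [-0.005, -0.185, -0.983, 905.091], [0.0, 0.0, 0.0, 1.0]]
top cap_a_mid 0.66 [ 460. -313.   61.]
top sink_a_mid 0.61 [ 463. -209.   46.]
top xfmr_a_mid 0.75 [434. 338.  41.]
top tray_cap 0.87 [648. 201.  12.]
top tray_sink 0.85 [ 658. -202.   10.]
top tray_xfmr 0.83 [660.   3.  12.]
top breadboard 0.88 [441.   9.   9.]
top battery 0.84 [441. 228.  19.]
side [[442.4, 0.0, 283.1], [0.0, 442.4, 208.4], [0.0, 0.0, 1.0]] [0.048, 0.0, 0.0, 0.0, 0.0] [[-0.891, -0.249, 0.379, 213.19], [-0.453, 0.462, -0.762, 651.458], [0.015, -0.851, -0.525, 520.949], [0.0, 0.0, 0.0, 1.0]]
side cap_a_mid 0.94 [ 459. -314.   39.]
side cap_a_mid 0.58 [651. 217.   9.]
side sink_a_mid 0.68 [434.   7.   7.]
side sink_a_mid 0.64 [ 459. -196.   35.]
side sink_a_mid 0.45 [437. 231.  17.]
side xfmr_a_mid 0.83 [428. 347.  43.]
side tray_cap 0.88 [655. 216.   8.]
side tray_cap 0.38 [ 460. -197.   36.]
side tray_sink 0.56 [ 667. -182.    9.]
side tray_xfmr 0.61 [668.  19.   9.]
side breadboard 0.86 [436.  12.   7.]
side breadboard 0.3 [428. 347.  39.]
side battery 0.67 [436. 231.  17.]
```

View pics/top0.png

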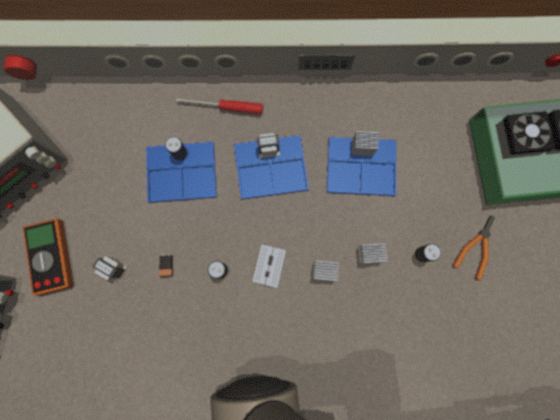

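View pics/side0.png

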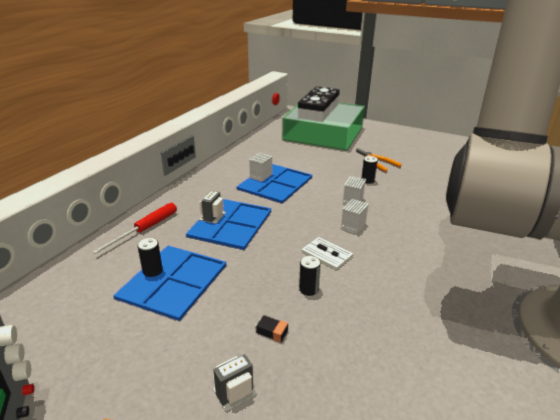

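The top view shows, from left to right, the transformer (108,268), battery (166,266), cap (217,270), breadboard (269,266), sinks (326,271) and (373,254), and cap (428,254). The trays are cap (181,172), transformer (271,168) and sink (362,167), with their ledges away from the robot. The side view agrees with this. Next I rectify the top image for exact poses.

```bash
cat > h.py <<'E'
import cv2, numpy as np
from plant import bot, vision, job
def proj(p,W):
    T=np.array(p["world_to_cam"]); r=cv2.Rodrigues(T[:3,:3])[0]
    return cv2.projectPoints(np.float64(W).reshape(-1,3),r,T[:3,3],np.array(p["camera_matrix"]),np.array(p["dist_coeffs"]))[0].reshape(-1,2)
def ortho(p,img,x0,x1,y0,y1,z,s=1):
    "row 0 = x1, col 0 = y1; s px per mm"
    X,Y=np.meshgrid(np.arange(x1,x0,-1/s),np.arange(y1,y0,-1/s),indexing="ij")
    m=proj(p,np.stack([X,Y,np.full_like(X,z)],-1)).reshape(*X.shape,2).astype(np.float32)
    return cv2.remap(img,m[...,0],m[...,1],cv2.INTER_LINEAR)
E
python3 - <<'E'
from h import *
p=vision.capture("top"); img=p["img"]
o=ortho(p,img,570,750,-320,340,9)
hsv=cv2.cvtColor(o,cv2.COLOR_RGB2HSV); m=cv2.inRange(hsv,(100,120,60),(125,255,255))
m=cv2.morphologyEx(m,cv2.MORPH_CLOSE,np.ones((9,9)))
for c in cv2.findContours(m,cv2.RETR_EXTERNAL,cv2.CHAIN_APPROX_NONE)[0]:
    if cv2.contourArea(c)>5000:
        r=cv2.minAreaRect(c); b=cv2.boxPoints(r); print("tray rect",np.round(r[1]),round(r[2],1),[[round(750-v),round(340-u)] for u,v in b])
for n in ("cap_a_mid","sink_a_mid","xfmr_a_mid"):
  for d in vision.regions_of(p,n):
    v,u=np.nonzero(d["mask"]); print(n,round(d["confidence"],2),d["mask"].sum(),u.mean().round(1),v.mean().round(1))
a=ortho(p,img,380,540,-400,400,50,2)
g=np.vstack([a[:,:800],a[:,800:]]); 
cv2.imwrite("pics/parts1.png",g[:,:,::-1])
E
```

```text
tray rect [127. 149.] 85.8 [[707, 283], [718, 134], [592, 125], [581, 274]]
tray rect [149. 126.] 3.2 [[601, -123], [727, -130], [719, -279], [593, -272]]
tray rect [126. 149.] 82.3 [[712, 85], [732, -62], [607, -79], [587, 68]]
cap_a_mid 0.84 408 427.2 253.7
sink_a_mid 0.64 454 371.1 253.3
xfmr_a_mid 0.65 609 109.4 267.7
```

View pics/parts1.png

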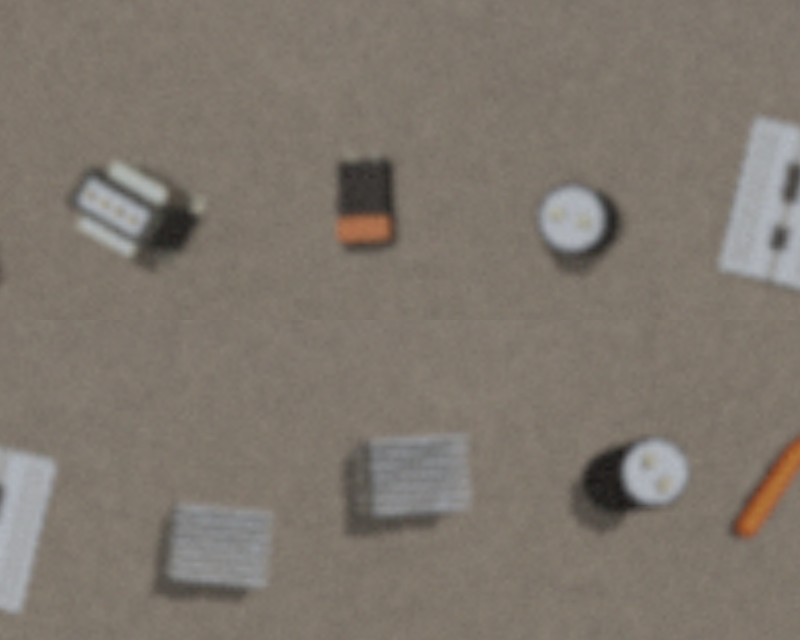

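I derived these poses from the rectified view; sizes come out within about 2 mm of nominal.

| Item | Position (x, y) | Yaw |
|---|---|---|
| Transformer | (435.5, 342) | about -28° |
| Cap L | (430, 112.5) | – |
| Cap R | (463, -323) | – |
| Sink R | (462, -210) | 3° |
| Sink L | (427, -110) | -4° |
| Cap tray pockets | (622, 239), (627, 165) | – |
| Sink tray pockets | (637, -163), (633, -236) | – |
| Transformer tray pockets | (630, 36), (640, -37) | – |

First move: turn the jaws along world x (yaw -90°) and go above cap R.

Emit:
arm_command --pt "0 0 0 -8.39" --pt "0 0 0 -8.39" --pt "0 0 0 -8.39" --pt "0 0 0 -8.39" --pt "0 0 0 -8.39" --claw 0

```text
time: 1.6
tool_pos: [131.8, -508.2, 234.7]
tcp_rot: [-1.571, -0.0, -2.15]
contact_force: [1.1, 0.3, 0.3]
grip_width: 91.7
```

Emit:
arm_command --pt "0 0 0 -8.39" --pt "0 0 0 -8.39" --pt "0 0 0 -8.39" --pt "0 0 0 -8.39" --pt "0 0 0 0"

```text
time: 2.1
tool_pos: [131.9, -508.2, 234.7]
tcp_rot: [-1.571, -0.0, -1.569]
contact_force: [0.4, 0.2, -0.1]
grip_width: 92.3
```

Emit:
arm_command --pt "-0.0206 0.0105 0.0368 0" --pt "-0.0206 0.0105 0.0368 0" --pt "-0.0206 0.0105 0.0368 0" --pt "-0.0206 0.0105 0.0368 0" --pt "-0.0206 0.0105 0.0368 0"

```text
time: 2.6
tool_pos: [317.1, -404.1, 182.0]
tcp_rot: [-1.57, -0.001, -1.575]
contact_force: [0.8, -0.3, -0.5]
grip_width: 91.7
```

Emit:
arm_command --pt "-0.0206 0.0105 0.0368 0" --pt "-0.0206 0.0105 0.0368 0" --pt "-0.0206 0.0105 0.0368 0" --pt "-0.0206 0.0105 0.0368 0" --pt "0 0 0 0"

```text
time: 3.1
tool_pos: [466.0, -319.2, 138.6]
tcp_rot: [-1.571, 0.002, -1.57]
contact_force: [0.2, -0.5, -0.1]
grip_width: 91.9
```

```bash
python3 - <<'E'
from h import *
p=vision.capture("side"); o=bot.get_obs(); print(o["time"],o["tool_pos"],o["tcp_rot"])
q=vision.capture("top")
def crop(p,c,s=110):
    u,v=proj(p,c)[0].astype(int); return cv2.resize(p["img"][max(0,v-s//2):v+s//2,max(0,u-s//2):u+s//2],(400,400))
cv2.imwrite("pics/c2.png",np.hstack([crop(p,[463,-323,70]),crop(q,[463,-323,70])])[:,:,::-1])
E
```

```text
3.15 [ 464.36771496 -320.64624903  139.23297213] [-1.57178521e+00  1.04093749e-03 -1.56979835e+00]
```

View pics/c2.png

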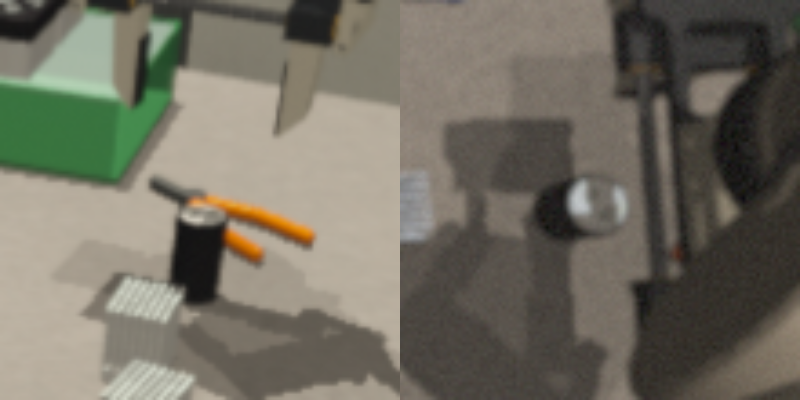

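Readings settle on the commanded point after a slight overshoot, and the jaws straddle the cap (its top is at (598,205) in the right crop). I descend and grip.

Emit:
arm_command --pt "0 0.04 0 0" --pt "0 0.04 0 0" --pt "0 0.025 0 0" --pt "0 0.009 0 0" --pt "0 0 0 0"

```text
time: 3.7
tool_pos: [461.9, -323.0, 25.8]
tcp_rot: [-1.572, 0.001, -1.573]
contact_force: [0.9, 0.2, 0.0]
grip_width: 91.7
```

Emit:
arm_command --pt "0 0 0 0" --pt "0 0 0 0" --pt "0 0 0 0" --pt "0 0 0 0" --pt "0 0 0 0" --claw 255

```text
time: 4.2
tool_pos: [463.1, -322.6, 26.7]
tcp_rot: [-1.57, -0.001, -1.57]
contact_force: [-0.3, -0.2, 0.5]
grip_width: 56.5
```

Emit:
arm_command --pt "0 0 0 0" --pt "0 0 0 0" --pt "0 0 0 0" --pt "0 0 0 0" --pt "0 0 0 0"

```text
time: 4.7
tool_pos: [462.9, -322.5, 26.2]
tcp_rot: [-1.571, -0.0, -1.57]
contact_force: [-0.1, 0.3, 0.0]
grip_width: 34.5
```

Emit:
arm_command --pt "0 -0.015 0 0" --pt "0 -0.04 0 0" --pt "0 -0.04 0 0" --pt "0 -0.019 0 0" --pt "0 0 0 0"

```text
time: 5.2
tool_pos: [464.2, -323.6, 143.3]
tcp_rot: [-1.566, -0.004, -1.57]
contact_force: [-0.8, 0.6, -0.7]
grip_width: 34.6
```

Emit:
arm_command --pt "-0.0375 0 0.0106 0" --pt "-0.0375 0 0.0106 0" --pt "-0.0375 0 0.0106 0" --pt "-0.0375 0 0.0106 0" --pt "-0.0375 0 0.0106 0"

```text
time: 5.7
tool_pos: [515.1, -133.2, 138.5]
tcp_rot: [-1.573, 0.001, -1.57]
contact_force: [1.0, -0.5, -1.1]
grip_width: 34.3
```

Emit:
arm_command --pt "-0.0375 0 0.0106 0" --pt "-0.0375 0 0.0106 0" --pt "-0.0375 0 0.0106 0" --pt "-0.0375 0 0.0106 0" --pt "-0.0375 0 0.0106 0"

```text
time: 6.2
tool_pos: [567.9, 54.2, 138.3]
tcp_rot: [-1.574, -0.0, -1.57]
contact_force: [1.5, -0.0, -0.8]
grip_width: 34.5
```

Emit:
arm_command --pt "-0.0375 0 0.0106 0" --pt "-0.0375 0 0.0106 0" --pt "-0.0375 0 0.0106 0" --pt "-0.0375 0 0.0106 0" --pt "-0.0375 0 0.0106 0"

```text
time: 6.7
tool_pos: [620.7, 241.5, 137.8]
tcp_rot: [-1.574, -0.001, -1.57]
contact_force: [1.7, -0.1, -1.6]
grip_width: 34.6
```

Emit:
arm_command --pt "0 0 0 0" --pt "0 0.03 0 0" --pt "0 0.03 0 0" --pt "0 0.02 0 0" --pt "0 0 0 0"

```text
time: 7.2
tool_pos: [618.2, 238.6, 55.0]
tcp_rot: [-1.58, -0.003, -1.57]
contact_force: [-0.5, 0.2, -1.1]
grip_width: 34.6
```

Emit:
arm_command --pt "0 0 0 0" --pt "0 0.015 0 0" --pt "0 0.01 0 0" --pt "0 0.005 0 0" --pt "0 0 0 0"

```text
time: 7.7
tool_pos: [621.1, 240.0, 29.7]
tcp_rot: [-1.571, -0.0, -1.57]
contact_force: [0.5, 0.1, 0.1]
grip_width: 34.7
```

Emit:
arm_command --pt "0 0 0 0" --pt "0 0.001 0 0" --pt "0 0 0 0" --pt "0 0 0 0" --pt "0 0 0 0"

```text
time: 8.2
tool_pos: [621.4, 240.1, 29.2]
tcp_rot: [-1.571, -0.0, -1.57]
contact_force: [-0.4, 0.2, -1.9]
grip_width: 34.4
```

```bash
cat >> h.py <<'E'
def crop(p,c,s=110):
    u,v=proj(p,c)[0].astype(int); return cv2.resize(p["img"][max(0,v-s//2):v+s//2,max(0,u-s//2):u+s//2],(400,400))
def look(name,c,s=110):
    p=vision.capture("side"); q=vision.capture("top"); o=bot.get_obs()
    print(o["time"],o["tool_pos"].round(1),o["tcp_rot"].round(3),o["contact_force"].round(1),o["grip_width"])
    cv2.imwrite(f"pics/{name}.png",np.hstack([crop(p,c,s),crop(q,c,s)])[:,:,::-1])
E
python3 -c "
from h import *
look('c3',[630,220,30],130)"
```

```text
8.3 [621.4 240.1  29.2] [-1.571 -0.    -1.57 ] [ 0.3  0.3 -1.3] 34.19459409022339
```

View pics/c3.png

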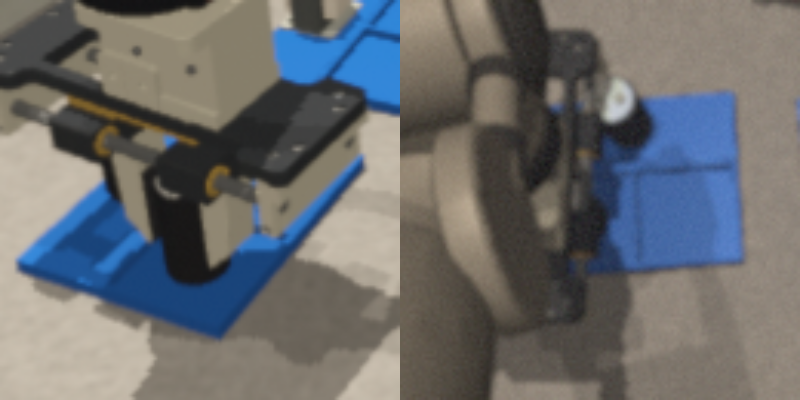

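The side crop shows the cap standing in the pocket at (197,270). I release it, rise, and go to cap L.

Emit:
arm_command --pt "0 0 0 0" --pt "0 0 0 0" --pt "0 0 0 0" --pt "0 0 0 0" --pt "0 0 0 0" --claw 0

```text
time: 8.8
tool_pos: [621.4, 240.1, 29.2]
tcp_rot: [-1.571, -0.0, -1.57]
contact_force: [0.7, -0.6, -0.5]
grip_width: 69.8
```

Emit:
arm_command --pt "0 0 0 0" --pt "0 -0.03 0 0" --pt "0 -0.04 0 0" --pt "0 -0.041 0 0" --pt "0 0 0 0"

```text
time: 9.3
tool_pos: [624.6, 241.1, 147.3]
tcp_rot: [-1.559, 0.003, -1.57]
contact_force: [0.6, 0.1, 0.2]
grip_width: 91.6
```

Emit:
arm_command --pt "0.0212 0 -0.0321 0" --pt "0.0212 0 -0.0321 0" --pt "0.0212 0 -0.0321 0" --pt "0.0212 0 -0.0321 0" --pt "0.0212 0 -0.0321 0"

```text
time: 9.8
tool_pos: [459.3, 133.2, 139.8]
tcp_rot: [-1.571, -0.0, -1.57]
contact_force: [0.7, -1.2, -0.3]
grip_width: 91.5
```

Emit:
arm_command --pt "0.0212 0 -0.0321 0" --pt "0 0 0 0" --pt "0 0 0 0" --pt "0 0 0 0"

```text
time: 10.2
tool_pos: [430.0, 113.1, 140.4]
tcp_rot: [-1.569, 0.0, -1.57]
contact_force: [-0.3, -0.2, 0.8]
grip_width: 91.8
```

```bash
python3 -c "
from h import *
look('c4',[500,150,40],200)"
```

```text
10.3 [429.8 113.2 140.1] [-1.57   0.    -1.569] [ 0.6  0.1 -0.3] 91.61994816341011
```

View pics/c4.png

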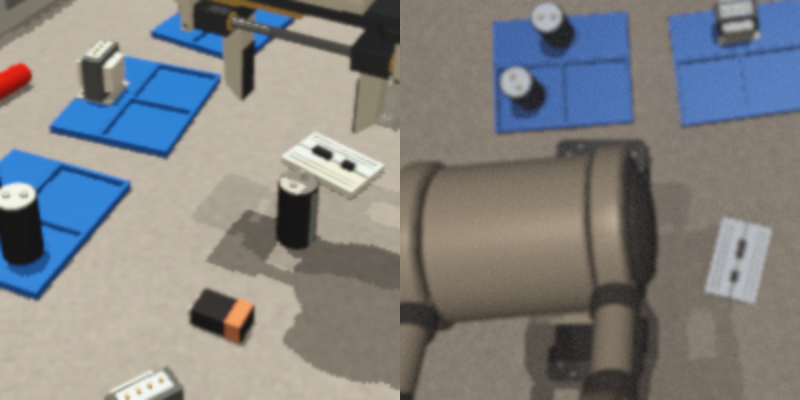

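Cap 1 stands upright in the left pocket (517,85). I take cap L to the right pocket.

Emit:
arm_command --pt "0 0.04 0 0" --pt "0 0.04 0 0" --pt "0 0.025 0 0" --pt "0 0.009 0 0" --pt "0 0 0 0"

```text
time: 10.8
tool_pos: [428.7, 113.0, 25.2]
tcp_rot: [-1.573, -0.0, -1.569]
contact_force: [-0.3, -0.1, -0.1]
grip_width: 91.7
```

Emit:
arm_command --pt "0 0 0 0" --pt "0 0 0 0" --pt "0 0 0 0" --pt "0 0 0 0" --pt "0 0 0 0" --claw 255

```text
time: 11.3
tool_pos: [429.1, 112.8, 26.6]
tcp_rot: [-1.57, -0.0, -1.57]
contact_force: [-0.5, 0.6, -0.2]
grip_width: 56.5
```

Emit:
arm_command --pt "0 0 0 0" --pt "0 0 0 0" --pt "0 0 0 0" --pt "0 0 0 0" --pt "0 0 0 0"

```text
time: 11.8
tool_pos: [428.9, 112.8, 26.2]
tcp_rot: [-1.571, -0.0, -1.57]
contact_force: [-0.1, -0.1, 1.5]
grip_width: 34.3
```

Emit:
arm_command --pt "0 -0.015 0 0" --pt "0 -0.04 0 0" --pt "0 -0.04 0 0" --pt "0 -0.019 0 0" --pt "0 0 0 0"

```text
time: 12.3
tool_pos: [430.5, 113.0, 142.7]
tcp_rot: [-1.565, 0.0, -1.57]
contact_force: [0.3, 0.1, -1.4]
grip_width: 34.4
```

Emit:
arm_command --pt "-0.0087 0 0.0329 0" --pt "-0.0087 0 0.0329 0" --pt "-0.0087 0 0.0329 0" --pt "-0.0087 0 0.0329 0" --pt "-0.0087 0 0.0329 0"

```text
time: 12.8
tool_pos: [593.8, 156.6, 138.0]
tcp_rot: [-1.574, -0.001, -1.57]
contact_force: [0.9, 0.0, -0.8]
grip_width: 34.5
```

Emit:
arm_command --pt "-0.0087 0 0.0329 0" --pt "0 0 0 0" --pt "0 0.03 0 0" --pt "0 0.03 0 0" --pt "0 0.02 0 0"

```text
time: 13.3
tool_pos: [623.5, 164.6, 56.3]
tcp_rot: [-1.577, -0.001, -1.57]
contact_force: [-1.0, -0.1, -0.9]
grip_width: 34.6
```

Emit:
arm_command --pt "0 0 0 0" --pt "0 0.015 0 0" --pt "0 0.01 0 0" --pt "0 0.005 0 0" --pt "0 0 0 0"

```text
time: 13.8
tool_pos: [626.2, 165.1, 30.0]
tcp_rot: [-1.571, -0.0, -1.57]
contact_force: [0.5, 0.7, -1.8]
grip_width: 34.4
```

Emit:
arm_command --pt "0 0 0 0" --pt "0 0.001 0 0" --pt "0 0 0 0" --pt "0 0 0 0" --pt "0 0 0 0"

```text
time: 14.3
tool_pos: [626.3, 165.1, 29.3]
tcp_rot: [-1.571, -0.0, -1.57]
contact_force: [-0.1, -0.0, -0.1]
grip_width: 34.5
```

Emit:
arm_command --pt "0 0 0 0" --pt "0 0 0 0" --pt "0 0 0 0" --pt "0 0 0 0" --pt "0 0 0 0" --claw 0

```text
time: 14.8
tool_pos: [626.3, 165.1, 29.2]
tcp_rot: [-1.571, -0.0, -1.57]
contact_force: [0.4, 0.7, 0.6]
grip_width: 69.9
```

Emit:
arm_command --pt "0 0 0 0" --pt "0 -0.03 0 0" --pt "0 -0.04 0 0" --pt "0 -0.041 0 0" --pt "0 0 0 0"

```text
time: 15.3
tool_pos: [629.6, 165.7, 147.0]
tcp_rot: [-1.559, 0.002, -1.57]
contact_force: [0.6, 0.9, 0.6]
grip_width: 91.6
```

Emit:
arm_command --pt "0.0345 0 -0.0249 0" --pt "0.0345 0 -0.0249 0" --pt "0.0345 0 -0.0249 0" --pt "0.0345 0 -0.0249 0" --pt "0.0345 0 -0.0249 0"

```text
time: 15.8
tool_pos: [500.5, -8.5, 139.8]
tcp_rot: [-1.571, -0.0, -1.57]
contact_force: [0.7, 0.4, 0.2]
grip_width: 91.7
```

Emit:
arm_command --pt "0.0345 0 -0.0249 0" --pt "0.0345 0 -0.0249 0" --pt "0.0345 0 -0.0249 0" --pt "0 0 0 0" --pt "0 0 0 0"

```text
time: 16.3
tool_pos: [427.0, -111.6, 140.2]
tcp_rot: [-1.57, 0.0, -1.573]
contact_force: [0.7, 0.9, 0.3]
grip_width: 91.6
```

```bash
python3 -c "
from h import *
look('c5',[530,0,30],240)"
```

```text
16.4 [ 427.8 -110.5  140.1] [-1.57   0.    -1.569] [-0.3  0.8  0.4] 91.85272888105203
```

View pics/c5.png

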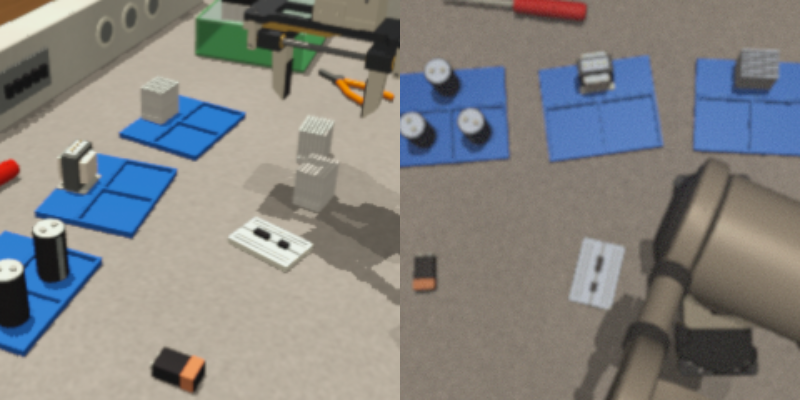

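Both caps stand upright in the cap tray, at (415,125) and (472,122) in the right crop. I'm above sink L, so I grip it and carry it to the left sink pocket.

Emit:
arm_command --pt "0 0.04 0 0" --pt "0 0.04 0 0" --pt "0 0.03 0 0" --pt "0 0.01 0 0" --pt "0 0 0 0"

```text
time: 16.9
tool_pos: [427.1, -110.0, 19.2]
tcp_rot: [-1.573, 0.001, -1.568]
contact_force: [0.3, 0.8, 0.7]
grip_width: 91.5
```

Emit:
arm_command --pt "0 0 0 0" --pt "0 0 0 0" --pt "0 0 0 0" --pt "0 0 0 0" --pt "0 0 0 0" --claw 255

```text
time: 17.4
tool_pos: [427.5, -111.2, 20.7]
tcp_rot: [-1.57, -0.001, -1.57]
contact_force: [-1.0, -0.7, -0.8]
grip_width: 56.0
```

Emit:
arm_command --pt "0 0 0 0" --pt "0 0 0 0" --pt "0 0 0 0" --pt "0 0 0 0" --pt "0 0 0 0"

```text
time: 17.9
tool_pos: [427.2, -111.1, 20.2]
tcp_rot: [-1.571, -0.0, -1.57]
contact_force: [-1.4, -0.9, 1.7]
grip_width: 36.7
```

Emit:
arm_command --pt "0 -0.015 0 0" --pt "0 -0.04 0 0" --pt "0 -0.04 0 0" --pt "0 -0.025 0 0" --pt "0 0 0 0"

```text
time: 18.4
tool_pos: [429.2, -111.8, 143.2]
tcp_rot: [-1.564, -0.003, -1.57]
contact_force: [1.1, -0.2, -1.5]
grip_width: 36.9
```

Emit:
arm_command --pt "0.0087 0 0.035 0" --pt "0.0087 0 0.035 0" --pt "0.0087 0 0.035 0" --pt "0.0087 0 0.035 0" --pt "0.0087 0 0.035 0"

```text
time: 18.9
tool_pos: [602.9, -154.4, 138.0]
tcp_rot: [-1.573, 0.001, -1.57]
contact_force: [0.4, 0.2, -1.1]
grip_width: 36.7
```

Emit:
arm_command --pt "0.0087 0 0.035 0" --pt "0 0 0 0" --pt "0 0.03 0 0" --pt "0 0.03 0 0" --pt "0 0.026 0 0"

```text
time: 19.4
tool_pos: [635.4, -162.3, 51.0]
tcp_rot: [-1.574, 0.001, -1.57]
contact_force: [-0.3, -0.7, -1.4]
grip_width: 36.8
```

Emit:
arm_command --pt "0 0 0 0" --pt "0 0.015 0 0" --pt "0 0.01 0 0" --pt "0 0.005 0 0" --pt "0 0 0 0"

```text
time: 19.9
tool_pos: [637.4, -163.1, 24.2]
tcp_rot: [-1.571, -0.0, -1.57]
contact_force: [-0.6, -0.7, -1.5]
grip_width: 36.6
```

Emit:
arm_command --pt "0 0 0 0" --pt "0 0.001 0 0" --pt "0 0 0 0" --pt "0 0 0 0" --pt "0 0 0 0"

```text
time: 20.4
tool_pos: [637.4, -163.1, 23.4]
tcp_rot: [-1.571, -0.0, -1.57]
contact_force: [0.3, -0.4, -1.4]
grip_width: 36.6
```

Emit:
arm_command --pt "0 0 0 0" --pt "0 0 0 0" --pt "0 0 0 0" --pt "0 0 0 0" --pt "0 0 0 0" --claw 0

```text
time: 20.9
tool_pos: [637.4, -163.1, 23.3]
tcp_rot: [-1.571, -0.0, -1.57]
contact_force: [1.6, -0.3, -0.4]
grip_width: 72.2
```

Emit:
arm_command --pt "0 0 0 0" --pt "0 -0.037 0 0" --pt "0 -0.04 0 0" --pt "0 -0.04 0 0" --pt "0 0 0 0"

```text
time: 21.4
tool_pos: [640.4, -164.1, 147.1]
tcp_rot: [-1.56, -0.004, -1.57]
contact_force: [0.1, 0.1, 0.6]
grip_width: 91.8
```

Emit:
arm_command --pt "0.0094 0 -0.035 0" --pt "0.0094 0 -0.035 0" --pt "0.0094 0 -0.035 0" --pt "0.0094 0 -0.035 0" --pt "0.0094 0 -0.035 0"

```text
time: 21.9
tool_pos: [460.7, -210.2, 139.8]
tcp_rot: [-1.571, 0.0, -1.57]
contact_force: [0.2, -1.0, 0.2]
grip_width: 91.6
```

Emit:
arm_command --pt "0 0 0 0" --pt "0 0.04 0 0" --pt "0 0.04 0 0" --pt "0 0.03 0 0" --pt "0 0.01 0 0"

```text
time: 22.4
tool_pos: [461.2, -209.1, 17.3]
tcp_rot: [-1.575, 0.003, -1.57]
contact_force: [0.4, 0.1, -0.4]
grip_width: 92.1
```

Emit:
arm_command --pt "0 0 0 0" --pt "0 0 0 0" --pt "0 0 0 0" --pt "0 0 0 0" --pt "0 0 0 0" --claw 255

```text
time: 22.9
tool_pos: [462.9, -210.5, 21.1]
tcp_rot: [-1.569, -0.001, -1.57]
contact_force: [-0.4, -0.5, -0.1]
grip_width: 56.4
```

Emit:
arm_command --pt "0 0 0 0" --pt "0 0 0 0" --pt "0 0 0 0" --pt "0 0 0 0" --pt "0 0 0 0"

```text
time: 23.4
tool_pos: [462.4, -210.2, 20.4]
tcp_rot: [-1.571, -0.0, -1.57]
contact_force: [-0.8, -0.3, 3.6]
grip_width: 36.2
```

Emit:
arm_command --pt "0 -0.015 0 0" --pt "0 -0.04 0 0" --pt "0 -0.04 0 0" --pt "0 -0.025 0 0" --pt "0 0 0 0"

```text
time: 23.9
tool_pos: [464.1, -211.3, 143.5]
tcp_rot: [-1.565, -0.004, -1.57]
contact_force: [0.7, -0.6, -0.7]
grip_width: 36.5
```

```bash
python3 -c "
from h import *
look('c6',[570,-190,40],180)"
```

```text
24.0 [ 462.1 -210.1  139.8] [-1.571 -0.    -1.57 ] [-0.9  1.  -1.3] 36.37438664866618
```

View pics/c6.png

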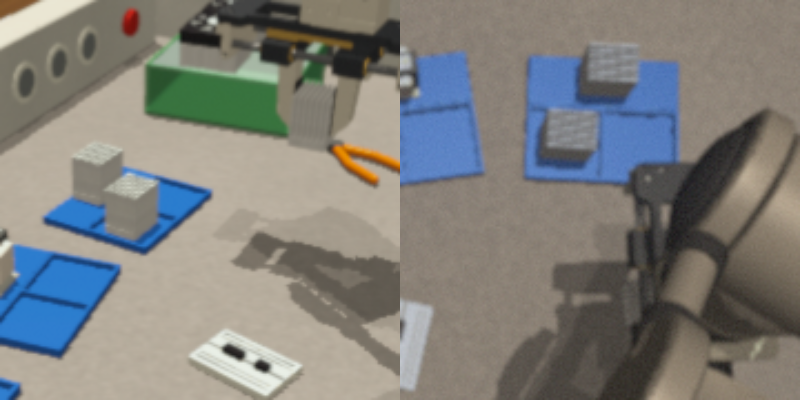

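Sink 1 stands in the left pocket (572,135) and sink 2 is held. I place sink 2 in the right pocket, then go above the transformer and twist +28°.

Emit:
arm_command --pt "0.0053 0 0.0341 0" --pt "0.0053 0 0.0341 0" --pt "0.0053 0 0.0341 0" --pt "0.0053 0 0.0341 0" --pt "0.0053 0 0.0341 0"

```text
time: 24.5
tool_pos: [633.2, -236.2, 137.1]
tcp_rot: [-1.575, 0.002, -1.57]
contact_force: [0.4, -0.8, -0.6]
grip_width: 36.5
```

Emit:
arm_command --pt "0 0 0 0" --pt "0 0.03 0 0" --pt "0 0.03 0 0" --pt "0 0.026 0 0" --pt "0 0 0 0"

```text
time: 25.0
tool_pos: [628.7, -234.8, 47.8]
tcp_rot: [-1.582, 0.005, -1.57]
contact_force: [-0.7, 0.2, -1.6]
grip_width: 36.2
```

Emit:
arm_command --pt "0 0.015 0 0" --pt "0 0.01 0 0" --pt "0 0.005 0 0" --pt "0 0.001 0 0" --pt "0 0 0 0"

```text
time: 25.5
tool_pos: [633.1, -236.7, 23.6]
tcp_rot: [-1.57, -0.0, -1.57]
contact_force: [0.6, -0.9, -1.1]
grip_width: 36.3
```

Emit:
arm_command --pt "0 0 0 0" --pt "0 0 0 0" --pt "0 0 0 0" --pt "0 0 0 0" --pt "0 0 0 0" --claw 0

```text
time: 26.0
tool_pos: [630.0, -237.2, 23.1]
tcp_rot: [-1.577, -0.0, -1.57]
contact_force: [-11.5, -11.4, -3.4]
grip_width: 71.7
```

Emit:
arm_command --pt "0 0 0 0" --pt "0 -0.037 0 0" --pt "0 -0.04 0 0" --pt "0 -0.04 0 0" --pt "0 0 0 0"

```text
time: 26.5
tool_pos: [635.9, -238.1, 147.4]
tcp_rot: [-1.56, -0.006, -1.57]
contact_force: [-0.3, -1.0, 0.7]
grip_width: 91.7
```

Emit:
arm_command --pt "-0.0386 0 -0.0132 0" --pt "-0.0386 0 -0.0132 0" --pt "-0.0386 0 -0.0132 0" --pt "-0.0386 0 -0.0132 0" --pt "-0.0386 0 -0.0132 0"

```text
time: 27.0
tool_pos: [565.8, -42.1, 139.8]
tcp_rot: [-1.571, 0.0, -1.57]
contact_force: [0.5, -0.3, 0.2]
grip_width: 91.9
```

Emit:
arm_command --pt "-0.0386 0 -0.0132 0" --pt "-0.0386 0 -0.0132 0" --pt "-0.0386 0 -0.0132 0" --pt "-0.0386 0 -0.0132 0" --pt "-0.0386 0 -0.0132 0"

```text
time: 27.5
tool_pos: [499.7, 150.8, 139.9]
tcp_rot: [-1.571, -0.0, -1.57]
contact_force: [-0.2, -0.5, -0.7]
grip_width: 92.2
```

Emit:
arm_command --pt "-0.0386 0 -0.0132 0" --pt "-0.0386 0 -0.0132 0" --pt "-0.0386 0 -0.0132 0" --pt "-0.0386 0 -0.0132 0" --pt "-0.0386 0 -0.0132 0"

```text
time: 28.0
tool_pos: [433.4, 343.7, 139.9]
tcp_rot: [-1.571, -0.0, -1.57]
contact_force: [-0.4, 0.3, 0.6]
grip_width: 91.9
```

Emit:
arm_command --pt "0 0 0 7" --pt "0 0 0 7" --pt "0 0 0 7" --pt "0 0 0 7" --pt "0 0 0 0"

```text
time: 28.5
tool_pos: [434.2, 342.2, 139.8]
tcp_rot: [-1.571, -0.0, -2.06]
contact_force: [0.1, -0.3, 0.0]
grip_width: 91.7
```

```bash
python3 -c "
from h import *
look('c7',[440,340,40],150)"
```

```text
28.6 [434.2 342.2 139.9] [-1.571 -0.    -2.055] [-0.6 -0.6 -0.4] 92.02382582288267
```

View pics/c7.png

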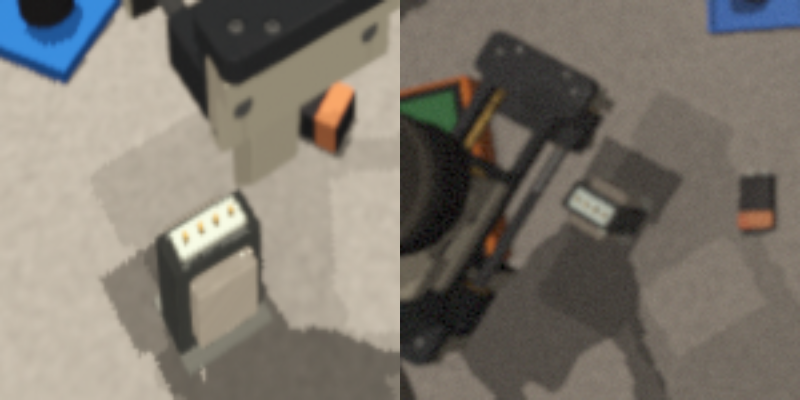

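The transformer (590,205 in the right crop) lies between the fingers with matching yaw. During the last release, one fully open finger pushed on the fixed sink sample with about 16 N. It cleared, and I'll check sink 2 later and open only partly for this one. I grip the transformer now.

Emit:
arm_command --pt "0 0.04 0 0" --pt "0 0.04 0 0" --pt "0 0.03 0 0" --pt "0 0.011 0 0" --pt "0 0 0 0"

```text
time: 29.1
tool_pos: [433.7, 341.8, 17.9]
tcp_rot: [-1.572, -0.003, -2.057]
contact_force: [-0.2, 1.0, 0.2]
grip_width: 91.6
```

Emit:
arm_command --pt "0 0 0 0" --pt "0 0 0 0" --pt "0 0 0 0" --pt "0 0 0 0" --pt "0 0 0 0" --claw 255

```text
time: 29.6
tool_pos: [434.6, 342.4, 19.7]
tcp_rot: [-1.57, 0.001, -2.058]
contact_force: [-1.1, -0.8, 0.2]
grip_width: 56.0
```

Emit:
arm_command --pt "0 0 0 0" --pt "0 0 0 0" --pt "0 0 0 0" --pt "0 0 0 0" --pt "0 0 0 0"

```text
time: 30.1
tool_pos: [434.4, 342.3, 19.3]
tcp_rot: [-1.571, 0.0, -2.059]
contact_force: [-0.4, 0.7, 1.2]
grip_width: 40.2
```

Emit:
arm_command --pt "0 -0.015 0 0" --pt "0 -0.03 0 0" --pt "0 -0.04 0 0" --pt "0 -0.036 0 0" --pt "0 0 0 0"

```text
time: 30.6
tool_pos: [436.6, 343.7, 144.9]
tcp_rot: [-1.566, 0.008, -2.058]
contact_force: [0.9, -0.3, -2.4]
grip_width: 40.0
```

Emit:
arm_command --pt "0 0 0 -7" --pt "0 0 0 -7" --pt "0 0 0 -7" --pt "0 0 0 -7" --pt "0 0 0 0"

```text
time: 31.1
tool_pos: [433.7, 341.8, 138.8]
tcp_rot: [-1.573, -0.001, -1.569]
contact_force: [0.6, 0.3, -2.3]
grip_width: 40.1
```

Emit:
arm_command --pt "0.0307 0 0.019 0" --pt "0.0307 0 0.019 0" --pt "0.0307 0 0.019 0" --pt "0.0307 0 0.019 0" --pt "0.0307 0 0.019 0"

```text
time: 31.6
tool_pos: [529.7, 187.5, 139.3]
tcp_rot: [-1.572, -0.0, -1.574]
contact_force: [-0.6, 0.3, -2.5]
grip_width: 40.2
```

Emit:
arm_command --pt "0.0307 0 0.019 0" --pt "0.0307 0 0.019 0" --pt "0.0307 0 0.019 0" --pt "0.0307 0 0.019 0" --pt "0.0307 0 0.019 0"

```text
time: 32.1
tool_pos: [624.8, 34.1, 139.1]
tcp_rot: [-1.573, 0.0, -1.574]
contact_force: [0.1, 0.0, -2.3]
grip_width: 40.0
```

Emit:
arm_command --pt "0 0 0 -4" --pt "0 0 0 -3.7" --pt "0 0.03 0 0" --pt "0 0.03 0 0" --pt "0 0 0 0"

```text
time: 32.6
tool_pos: [621.1, 35.6, 75.1]
tcp_rot: [-1.581, 0.002, -1.439]
contact_force: [-0.6, 0.2, -2.8]
grip_width: 40.4
```

```bash
python3 -c "
from h import *
look('c8',[640,0,40],150)"
```

```text
32.7 [624.3  35.5  79.7] [-1.573  0.    -1.437] [-0.2 -0.4 -1.8] 40.14242473158025
```

View pics/c8.png

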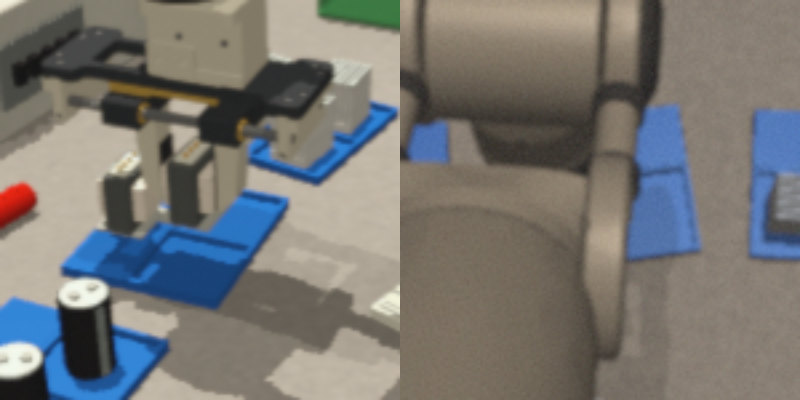

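The transformer hangs upright and aligned over the left pocket. I lower it, open partly, and rise clear.

Emit:
arm_command --pt "0 0.025 0 0" --pt "0 0.015 0 0" --pt "0 0.01 0 0" --pt "0 0.005 0 0" --pt "0 0 0 0"

```text
time: 33.2
tool_pos: [624.6, 35.4, 25.0]
tcp_rot: [-1.571, 0.0, -1.436]
contact_force: [0.9, -0.9, -2.4]
grip_width: 40.3
```

Emit:
arm_command --pt "0 0.002 0 0" --pt "0 0.001 0 0" --pt "0 0 0 0" --pt "0 0 0 0" --pt "0 0 0 0"

```text
time: 33.7
tool_pos: [624.8, 35.4, 22.4]
tcp_rot: [-1.57, -0.0, -1.436]
contact_force: [0.4, 0.5, -1.3]
grip_width: 39.8
```

Emit:
arm_command --pt "0 0 0 0" --pt "0 0 0 0" --pt "0 0 0 0" --pt "0 0 0 0" --pt "0 0 0 0" --claw 102

```text
time: 34.2
tool_pos: [624.7, 35.4, 22.3]
tcp_rot: [-1.571, -0.0, -1.436]
contact_force: [0.0, 0.4, -0.2]
grip_width: 55.2
```

Emit:
arm_command --pt "0 -0.02 0 0" --pt "0 -0.04 0 0" --pt "0 -0.04 0 0" --pt "0 -0.04 0 0" --pt "0 -0.04 0 0"

```text
time: 34.7
tool_pos: [624.4, 35.5, 203.9]
tcp_rot: [-1.571, -0.0, -1.436]
contact_force: [1.3, 0.6, -0.4]
grip_width: 55.2
```

Emit:
arm_command --pt "0 0 -0.045 0" --pt "0 0 -0.045 0" --pt "0 0 -0.045 0" --pt "0 0 -0.045 0" --pt "0 0 0 0"

```text
time: 35.2
tool_pos: [440.2, 11.5, 201.5]
tcp_rot: [-1.577, 0.001, -1.436]
contact_force: [0.6, -0.1, -0.2]
grip_width: 55.2
```

```bash
python3 - <<'E'
from h import *
p=vision.capture("side"); q=vision.capture("top"); o=bot.get_obs(); print(o["time"],o["tool_pos"].round(1))
a=cv2.resize(p["img"][140:420,80:480],(800,560)); cv2.imwrite("pics/f_side.png",a[:,:,::-1])
b=cv2.resize(q["img"][110:320,80:450],(800,454)); cv2.imwrite("pics/f_top.png",b[:,:,::-1])
E
```

```text
35.3 [446.2  11.1 202.9]
```

View pics/f_side.png

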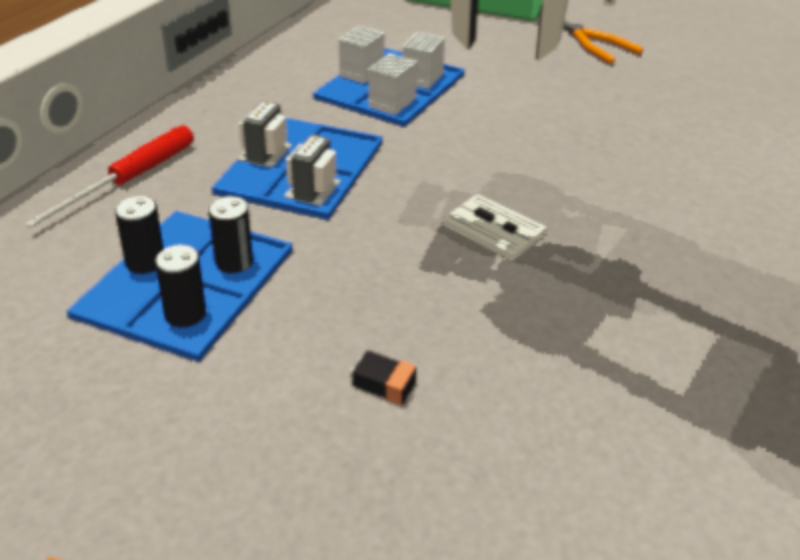

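View pics/f_top.png

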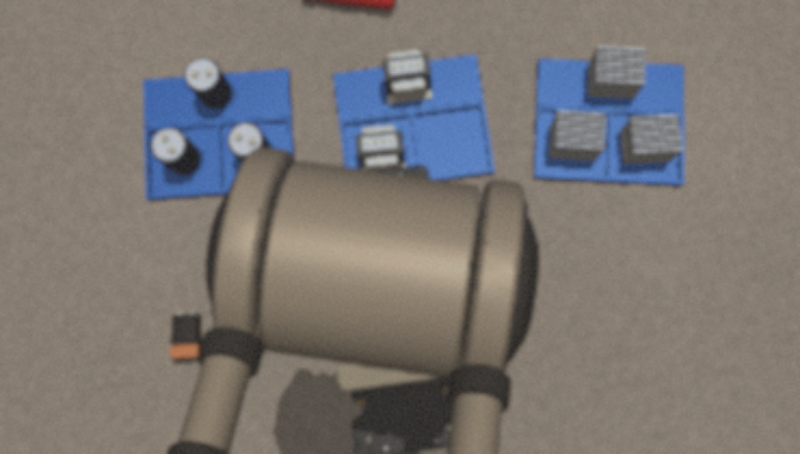

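All five parts look seated. Sink 2, at (652,138) in the top crop, looks slightly turned, so I measure it against its pocket.

```bash
python3 - <<'E'
from h import *
q=vision.capture("top"); p=vision.capture("side")
def tile(z):
    o=np.ascontiguousarray(ortho(q,q["img"],570,700,-290,-100,z,4))
    return o
def draw(o,c,yaw,hx,hy,col):
    a=np.radians(yaw); R=np.array([[np.cos(a),-np.sin(a)],[np.sin(a),np.cos(a)]])
    w=np.array([[hx,hy],[hx,-hy],[-hx,-hy],[-hx,hy]])@R.T+c
    cv2.polylines(o,[np.int32([[(-100-y)*4,(700-x)*4] for x,y in w])],True,col,1)
o=tile(53)
for c in ((636.9,-162.7),(632.9,-236.5)):
    draw(o,c,-3.2,34,35,(255,255,0))
s=cv2.resize(crop(p,[635,-200,30],80),(520,520))
cv2.imwrite("pics/f2.png",cv2.resize(np.hstack([o,s]),(800,325))[:,:,::-1])
E
```

```text
(no output)
```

View pics/f2.png

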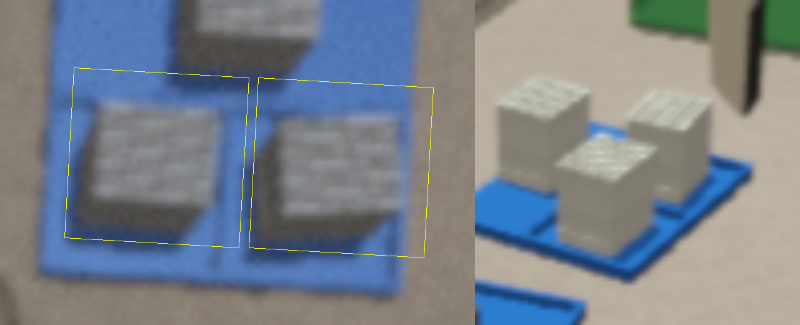

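Both heatsink tops lie inside the pocket outlines (yellow) with several mm to spare, and they look level. The gripper is clear, so I hand in.

```bash
python3 -c "
from h import *
print(bot.get_obs()['time'], job.close_job())"
```

```text
the job is handed in; nothing more can be done
35.4 None
```

All five parts are away in their own trays: two capacitors, two heatsinks and the transformer. Each stands in its own pocket and has been let go. I handed the job in at 35.4 s with the gripper about 200 mm up and clear of everything.

- **Last pictures:** both views show every part upright in the right tray. I measured only the heatsinks against their pocket outlines; they sit inside with several mm to spare. The breadboard and battery look unmoved in the side view, but I did not measure them, and the arm hid the breadboard from above.
- **One contact:** when I let go of the second heatsink, an opening finger pushed on the tray's fixed sample with about 16 N, under the 40 N limit. That heatsink may have turned by a few degrees, but it still stands flat in its pocket. I opened the gripper only partly for the transformer after that, and it released without contact.

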